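# Park and lock the vegetable slicer

## Robot

A 6-joint arm with a two-finger parallel gripper is mounted at the origin on a cart in front of the work surface, level with it; the furniture and walls round the work are solid. World frame = base frame: x ahead of the robot, y to its left, z up, the work surface at z = 0. Lengths are in m, angles in rad, forces in N, time in s.
With the tool pointing down it reaches from about 0.3 to 0.875 m from the base axis. Payload 4.2 kg.
Tool frame: the origin (TCP) lies on the centre line of the jaws, within the pads' length; the fingertips stand 14 mm ahead of it and the grasp point (between the pads) lies 5 mm behind it; z points along the fingers, y is the line along which they close (so a half turn about z gives the same grasp; the last joint's range is limited). The gripper opens to 85 mm and grips with 20 to 120 N. Pads are 22 mm wide; open, the fingers measure 114 mm over their backs; the gripper's body (76 mm by 85 mm) begins 54 mm behind the grasp point. The pads swing forward as they close: fully open they stand 13 mm farther back than shut.
Start: joints at [1.18, 0.32, 1.565, -0, 1.257, -0.02], TCP at [0.208, 0.536, 0.245] pointing down, gripper open.
Joint ranges: [-3.11, 3.11], [-0.84, 2.01], [0.21, 2.61], [-1.34, 4.49], [0.05, 2.63], [-2.56, 2.56]. Speed limits (rad/s): [2.57, 2.57, 3.14, 3.14, 3.14, 3.14].

## Interface

Orientations are given as a 3x3 rotation matrix whose columns are the frame's x, y, z axes.
In Python, from bench import sense, capture, camera_info, close_job gives the robot as it stands.
- The arm moves only by the tool apply_moves, never from a script. Its argument "increments" is one flat list of numbers, 5 for each row, row after row: the shift along the tool's x, y, z each as a share of 0.8 m, from -1 to 1, then the turn about the tool's z as a share of 60 degrees, from -1 to 1, then the gripper command: -1 is fully open, 1 is shut, values between are in proportion. A call has 1 to 20 rows; each row is the pose to reach, as a shift and turn from the pose commanded when the call began, along the tool's axes at that moment; what a row does not reach only later rows make up. A row lasts 1/12 s, in which the tool goes at most 41.7 mm and 7.16 degrees, less where a joint would pass 70% of its speed; a pose out of reach is approached as far as the arm can. A call with a number of a shift or a turn outside -1 to 1 is refused whole. A call with a gripper value outside its range is refused whole. The fingers move at their own pace and stop on an object; "force" is the grip in N (left out, the last holds). Time passes only in rows, so rows that repeat a pose let the fingers close. It gives the time, the measured TCP pose, the force, the opening and the grip force at its end, in the units of the state.
- sense(): the state, without advancing time (a new reading comes with each control period).
- capture(name): name is "side" or "top" or "wrist"; returns (picture, depth): 400x640x3 uint8, blue, green, red; 400x640 float32, m along the optical axis (not along the pixel's ray), 0 where there is no reading.
- camera_info(name): a dict with "fov_y" (degrees; the focal length in pixels is half the picture's height over the tangent of half this angle, whatever the lens; pixels are square), "cx", "cy" (the principal point, pixels), "rvec" (rotation vector, rad) and "tvec" (3), from world to camera coordinates, as OpenCV has them. Camera axes: x right, y down, z forward; pixel columns grow to the right and rows downward; lengths in m; the calibration is good to about 2 mm. A picture is of the moment at which its call begins: read the wrist's pose just before it. camera_info takes no time and is no camera call; for the wrist camera it gives the pose at the moment of the call.
- close_job(): hands the job in; it is judged then, once.
The state is a dict: "clock": time; "joints": joint angles; "dq": joint speeds; "joint_efforts": joint torques, N m; "eef_pos": TCP position; "tool_rot": TCP orientation; "force": force on the tool from outside, world axes, zero at the start; "ft_torque": the same for the moment, N m; "gripper_width": finger opening in m; "grasp_force": force on a finger pad.
Only numpy, scipy, OpenCV 4.12 (cv2) and the standard library are available. Lean on these libraries where they do the work, as an engineer would, in place of code of your own. Each camera call takes 0.05 s, during which the arm holds its last target. There are 200 camera calls.

## Task

The slicer has been left with its blade bare. Bring the food holder up the slope by its knob, lifting it over the two small ribs near the top, and set it down fully home over the blade; then push the flush slide switch in the slot of the head down the slope as far as it goes, so that its tongue locks the holder. Leave the things standing round the slicer as they are.

Things in the scene. Friction and masses are not known exactly. Their poses are not given: they have to be found in the camera images.
- slicer: Grey and metal vegetable slicer (mandoline), 335 mm long, 130 mm wide, deck sloping at 30 deg; it does not shift. Low foot bar at its -x end, high head block on a wire stand at its +x end. Origin on the worktop under its middle; x level, the way the slope climbs; z up. The head is its upper 112 mm; its face is parallel to the deck, 30 mm above the rails.
- knob (a point): Food holder's round black knob, 42 mm in diameter; the point lies on its axis, mid-height of its 18 mm grip band. Axes: x up the slope, y across the slicer, z square out of the deck (30 deg from vertical). Knob's top 19 mm above the point; the low dome under the knob 25 mm below it.
- plate (a point): Middle of the upper face of the food holder's flat black plate, 33 mm below knob; same axes. Plate 84 mm along the slope, 126 mm across, 6 mm thick. Four guide pins of its shoes stand at its corners (33 mm up and down slope, 57 mm to the sides), heads 20 mm above it.
- knob_home (a point): Point fixed to the slicer where knob is when the holder is fully home and down over the blade. Its axes are those of slicer (level, not sloped). It lies up the slope from the knob by 0.110 m minus shoes.
- shoes (a joint): Way of the food holder up the rails, m: starts at 0 to 0.05, fully home 0.110 (stop 0.111). Stays where left; about 3 N to slide. With the holder down, its two catch feet strike the 6 mm high black ribs on the rails at 0.086; raised over 6 mm (it may be raised from the start) it passes, and set down beyond 0.106 the feet drop behind the ribs.
- holder (a joint): Height of the food holder above its rest, square to the deck, m: 0 down, 0.014 highest. It weighs about 0.2 kg and sinks by its weight when released.
- ridge (a point): Middle of the top of the slide switch's black thumb ridge, flush with the head's face. Ridge 30 mm across, 8 mm thick along the slope, 12 mm high. Axes: x up the slope, y across, z square out of the face (30 deg from vertical). It stands on a flat steel tongue.
- slot (a point): Middle of the slot in the head, level with the head's face; axes those of slicer. The slot is 36 mm wide across and 94 mm long along the slope, 12 mm deep; its floor is the steel tongue. With the switch open, 33 mm of slot are free up-slope of the ridge, room for a shut fingertip.
- lock (a joint): Travel of the switch down the slope, m: starts at 0 to 0.003 (open), 0.024 locked at its stop. Stays where left; about 3 N to slide. Closing, the tongue comes out of the head 2 mm above the parked plate and 18 mm over it, so the holder cannot be lifted; if the tongue is out first, the raised plate strikes it and pushes it back.
- lemon: Bystander: lemon, 83 x 58 x 58 mm, lying beside the slicer; origin at its underside.
- mug: Bystander: white mug with a handle, 92 x 127 x 95 mm high; origin at the centre of its underside.
- spice: Bystander: spice jar with a dark cap, 41 mm in diameter, 105 mm high; origin at the centre of its underside.
- peeler: Bystander: black-handled peeler lying flat, 170 x 25 x 18 mm; origin at its underside, x along it.

How it is judged:
By the outcome, as a careful person would: the job done as asked, in the order asked, and still so for the second after the job is handed in, with the robot touching nothing.
It also fails if it takes over 46 s, if anything falls off the work surface, if the arm or the gripper's body presses on something with over 40 N, if the wrist force passes 120 N, or if a joint passes its speed limit or range.

## Working session

There is one attempt and no reset: what is moved stays moved. The work goes in short steps, Python scripts to look and compute and a tool call to move; the robot and the scene stay as the last step left them, time stands still between calls to the robot, and variables do not carry over. Pictures are saved under pics/ and viewed, at most 10 in all, crops included, and the job is handed in when it is done.

Besides the shell and the picture viewer there is one more tool, called after "Request:" by a JSON object that holds its "api" and its "payload". apply_moves: Moves the arm, as the interface text tells. Its arguments: {"type":"object","properties":{"increments":{"type":"array","items":{"type":"number"}},"force":{"type":"number"}},"required":["increments"]}

```bash
ls; mkdir -p pics; cat > h.py <<'E'
import numpy as np,cv2
from bench import *
def cam(n):
    i=camera_info(n); f=200/np.tan(np.radians(i['fov_y'])/2)
    R=cv2.Rodrigues(np.array(i['rvec'],float))[0]; t=np.array(i['tvec'],float).ravel()
    return f,i['cx'],i['cy'],R,t
def pts(c,d):
    f,cx,cy,R,t=c; v,u=np.mgrid[:400,:640]
    P=np.stack([(u-cx)/f*d,(v-cy)/f*d,d],-1)
    return (P-t)@R
def proj(c,p):
    f,cx,cy,R,t=c; q=R@np.array(p)+t
    return q[0]/q[2]*f+cx,q[1]/q[2]*f+cy
E
python3 - <<'E'
from h import *
s=sense();print(s)
for n in ['top','side']:
    c=cam(n);p,d=capture(n);cv2.imwrite(f'pics/{n}.png',p);np.savez(n,p=p,d=d);i=camera_info(n);print(n,i,-c[3].T@c[4],(d>0).mean())
E
```

```text
pics
{'clock': 0.0, 'joints': array([ 1.18000638e+00,  3.20300073e-01,  1.56566653e+00, -1.71703999e-05,
        1.25742034e+00, -2.00338260e-02]), 'dq': array([-0.00192026, -0.00065661,  0.00050799, -0.00024789,  0.00230178,
       -0.00041626]), 'joint_efforts': array([-2.47151111e-04, -4.15536010e+01, -2.34156471e+01,  1.08628101e-04,
        8.35628773e-03,  1.42190481e-05]), 'eef_pos': array([0.2081835 , 0.53550305, 0.24448241]), 'tool_rot': array([[-9.32055569e-01,  3.62314737e-01, -6.68376886e-04],
       [ 3.62315353e-01,  9.32054082e-01, -1.66523907e-03],
       [ 1.96227490e-05, -1.79425856e-03, -9.99998390e-01]]), 'force': array([0.24402233, 0.32412041, 0.0316052 ]), 'ft_torque': array([-0.03176085,  0.02962501,  0.05848409]), 'grasp_force': 0.0, 'gripper_width': 0.0857581181919019}
top {'fov_y': 45.78506668055141, 'cx': 325.2774288515457, 'cy': 196.64527012761766, 'rvec': array([ 1.76337091, -2.40973368,  0.30640789]), 'tvec': array([0.16726773, 0.56700041, 1.09034095])} [0.32268135 0.08208984 1.19475912] 0.9958984375
side {'fov_y': 50.44935383166456, 'cx': 319.58433481732146, 'cy': 195.64792037224515, 'rvec': array([ 2.12696248, -0.00658725, -0.00634559]), 'tvec': array([-0.55210212,  0.12317795,  0.99554206])} [ 0.55490111 -0.78167881  0.62622404] 0.99212109375
```

View pics/top.png

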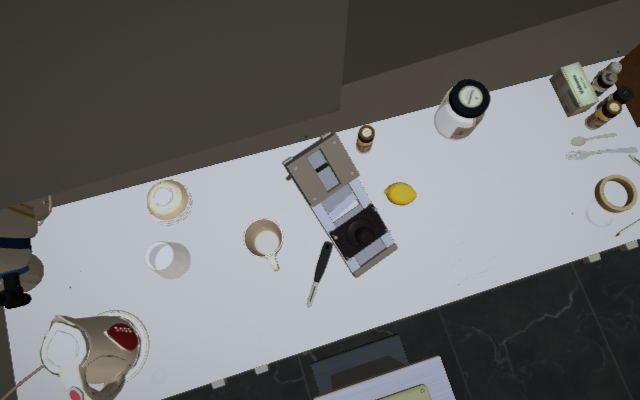

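View pics/side.png

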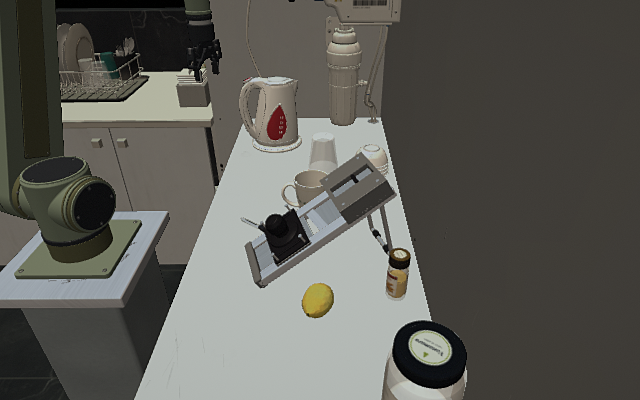

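The top view shows the slicer with its head near (322,165), the plate and knob near (361,231), and the ridge near (322,167). The lemon is at (400,193), the mug at (264,240), the peeler at (320,270) and the spice jar at (366,138). In the side view the knob is near (277,225) and the slot near (352,177).

```bash
cat > m.py <<'E'
from h import *
c=cam('top');z=np.load('top.npz');p,d=z['p'],z['d'];P=pts(c,d)
roi=np.zeros((400,640),bool);roi[130:280,280:400]=1
# head face: plane fit from seed patch, then RANSAC-ish refine
def fit(Q):
    m=Q.mean(0);n=np.linalg.svd(Q-m)[2][2];return m,n*np.sign(n[2])
m=np.zeros_like(roi);m[170:195,335:348]=1;m[150:165,325:335]=1
Q=P[m];
for k in range(5):
    o,n=fit(Q);e=abs((P-o)@n);Q=P[roi&(e<.004)&(P[...,2]>.1)]
print('plane',o,n,np.degrees(np.arccos(n[2])),len(Q))
rect=cv2.minAreaRect
up=-np.array([n[0],n[1]]);up/=np.linalg.norm(up);print('yaw',np.degrees(np.arctan2(up[1],up[0])))
mask=(roi&(e<.004)&(P[...,2]>.1))
pl=Q; 
ax=np.array([up[0]*np.cos(np.pi/6),up[1]*np.cos(np.pi/6),.5]);ay=np.array([-up[1],up[0],0])
q=np.c_[(Q-o)@ax,(Q-o)@ay].astype(np.float32);print('rect',rect(q))
g=p.max(-1);blk=roi&(g<60)
K=P[blk&(P[...,2]>.03)];
h=(K-o)@n
print('black pts',len(K))
# list local coords
print(np.percentile(h,[0,10,50,90,100]))
for a,b in [(-.06,-.03),(-.03,-.022),(-.022,-.012),(-.012,0),(-.005,.003),(.003,.05)]:
    S=K[(h>a)&(h<b)]
    if len(S):print(a,b,len(S),S.mean(0),((S-o)@ax).min(),((S-o)@ax).max(),((S-o)@ay).min(),((S-o)@ay).max())
cv2.imwrite('pics/topz.png',cv2.resize(p[120:290,270:430],None,fx=3.5,fy=3.5,interpolation=cv2.INTER_CUBIC))
E
python3 m.py
```

```text
plane [ 0.58653777 -0.05061051  0.15863164] [-0.2541995   0.9647448   0.06819146] 86.0898828617626 329
yaw -75.2387040710672
rect ((-0.008703438565135002, -0.013998419046401978), (0.2548137307167053, 0.04145772010087967), 76.97382354736328)
black pts 1848
[-0.14207468 -0.03729618  0.01993927  0.06300874  0.26574919]
-0.06 -0.03 229 [ 0.49654417 -0.10952785  0.08514836] -0.026811393003251062 0.052982963917907286 -0.1379017531732325 0.10146349154281359
-0.03 -0.022 105 [ 0.50151475 -0.09522273  0.08825164] -0.05014874210728994 0.050479269402801036 -0.13753187496141514 0.18646930126504552
-0.022 -0.012 104 [ 0.50867373 -0.08495802  0.09608046] -0.05194297106417492 0.04478183542972046 -0.13828035371781033 0.18774239803326423
-0.012 0 114 [ 0.51232595 -0.0726838   0.1152342 ] -0.04456604513268296 0.037516016771259486 -0.13905898780620662 0.10746005919608961
-0.005 0.003 93 [ 0.50295802 -0.07072069  0.12006715] -0.036941502219682815 0.0304507975227011 -0.1409815621822167 0.10560300266403566
0.003 0.05 833 [ 0.49723104 -0.04374129  0.11510368] -0.09663515285230932 0.02475557890133478 -0.14351630880669547 0.10510211001131207
```

View pics/topz.png

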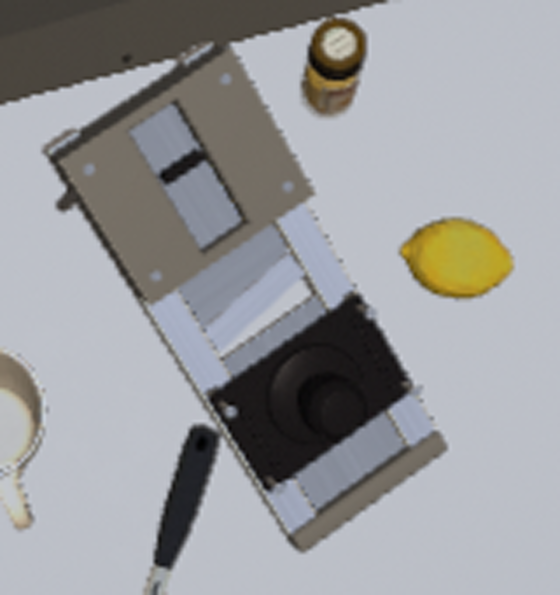

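The zoom shows the head corners at crop (228,45), (315,190), (150,300) and (55,150), the ridge at (183,165), and the knob top at (337,405). Refitting the plane with the head's polygon.

```bash
cat > m.py <<'E'
from h import *
c=cam('top');z=np.load('top.npz');p,d=z['p'],z['d'];P=pts(c,d)
def poly(L):
    m=np.zeros((400,640),np.uint8);cv2.fillPoly(m,[np.int32(np.round([[270+x/3.5,120+y/3.5] for x,y in L]))],1);return m>0
head=poly([(222,60),(300,185),(152,285),(68,152)])&~poly([(180,90),(258,224),(198,262),(118,128)])
Q=P[head]
for k in range(5):
    o=np.median(Q,0) if k==0 else Q.mean(0);n=np.linalg.svd(Q-Q.mean(0))[2][2];n*=np.sign(n[2]);Q=Q[abs((Q-Q.mean(0))@n)<.004]
o=Q.mean(0);print('plane',o,n,np.degrees(np.arccos(n[2])),len(Q))
def ray(u,v,o,n):
    f,cx,cy,R,t=c;r=R.T@np.array([(u-cx)/f,(v-cy)/f,1]);C=-R.T@t;return C+r*((o-C)@n)/(r@n)
cr=lambda x,y:ray(270+x/3.5,120+y/3.5,o,n)
H=[cr(*q) for q in[(228,45),(315,190),(150,300),(55,150)]]
print('corners',np.round(H,4))
e=(H[0]+H[3]-H[1]-H[2])[:2];print('yaw edges',np.degrees(np.arctan2(e[1],e[0])),'yaw n',np.degrees(np.arctan2(-n[1],-n[0])))
e2=(H[1]-H[2]);print('yaw low edge+90',np.degrees(np.arctan2(e2[1],e2[0]))+90,[np.linalg.norm(H[i]-H[(i+1)%4]) for i in range(4)])
print('slot corners',np.round([cr(*q) for q in[(177,102),(245,222),(203,250),(130,130)]],4),'ridge',cr(183,165))
k=poly([(320,395),(345,390),(352,410),(335,420),(320,412)]);print('knobtop depth',np.median(P[k],0),len(P[k]),P[k].std(0))
w=poly([(5,400),(440,590),(400,590)])
print('table z',np.median(P[250:270,420:460,2]))
for nm,(u,v) in dict(lemon=(400,193),mug=(267,240),spice=(367,132),handle=(277,268)).items():print(nm,P[v,u])
E
python3 m.py
```

```text
plane [ 0.6248946  -0.01433484  0.19317018] [-0.75656194 -0.21534597  0.61744647] 51.870098907823476 110
corners [[ 0.6782 -0.0607  0.2423]
 [ 0.6023 -0.1003  0.1355]
 [ 0.5641  0.027   0.1331]
 [ 0.6448  0.0597  0.2434]]
yaw edges 24.764089777484593 yaw n 15.888345431066265
yaw low edge+90 16.702143008341835 [np.float64(0.13686860780485527), np.float64(0.1328825331326971), np.float64(0.14058593588947818), np.float64(0.12494894934165282)]
slot corners [[ 0.6566 -0.0211  0.2297]
 [ 0.5934 -0.0479  0.1428]
 [ 0.5837 -0.0158  0.1422]
 [ 0.6478  0.0119  0.2303]] ridge [ 0.6271741  -0.015687    0.19549166]
knobtop depth [ 0.46151742 -0.0667634   0.1317259 ] 78 [0.01638668 0.01794959 0.11963728]
table z 5.345127372692683e-05
lemon [ 0.54672732 -0.19276634  0.05837649]
mug [0.5428327  0.15725846 0.00690114]
spice [ 0.70794723 -0.15674427  0.10511058]
handle [0.46006334 0.14912634 0.06942228]
```

```bash
python3 - <<'E'
from h import *
c=cam('top');z=np.load('top.npz');P=pts(c,z['d'])
np.set_printoptions(linewidth=220)
print((P[130:280:6,284:404:6,2]*1000).astype(int))
c=cam('side');z=np.load('side.npz');P=pts(c,z['d'])
print((P[150:290:7,240:404:8,2]*1000).astype(int))
E
```

```text
[[  98   92   76   69   62   50   42   27   15   13    0   -1    0  105  103  102    7   -1    0    2]
 [  60   51   42   29   16    8    0  196  219    4   -1    0   -2  104  107   90    0    2   -1   -3]
 [  22   14    8    3    2    1  206  213  212  207    3    1    0   84   90    1    4   -2   -2    0]
 [   3    0    1    1  193  216  212  209  206  204  195    1    6   42   39   -1   -1    0    1    1]
 [  -1    0    1  208  217  200  194  203  200  195  193    0    0    1    0    5    0   -1   -1    2]
 [ 179  189  220  215  207  192  191  185  194  194  185  181   -3   -1    4   -4   -2   -2   -3    2]
 [   1  217  213  206  206  185  189  193  191  183  184  174    2    0    1    1   -1    0   -3    0]
 [  -3  197  206  202  196  193  177  174  168  178  174  173  169    0    3    0    2    0   -2   -3]
 [  -1   68  203  195  194  185  175  172  168  175  170  162  130    1    0    2   -1    0   -2    1]
 [  -2   -2  155  191  189  182  180  160  157  160  165  130  127   -1    1    2    0    1   43   49]
 [  -1   -3    0  184  181  180  173  168  166  121  112  110  115  11
[... 2516 characters left out ...]
 0]
 [  0  -1  -1  48  97  97  93  96 104  93 105 109 106  -2  -1   0   1  13  -2   0   0]
 [ -2  -1  37  41  73  82  88  92 100  96  97  92  -1  -2   0   0  -1   0  -2  -1   0]
 [ -1  30  29  39  65  72  83  87  86  84   0  -2   0   0  -1   0  -3   0   9  33 104]
 [  0  29  26  34  82  69  75  72  67   0  -1   0   0  -1   0   0  -1   0   0 104 104]
 [  0  -1  34  33  39  61  59  55   0  -1   0   0  -1   0   0  -2  -2   0   0  95 101]
 [  0   0  34  38  46 626  43   0   0  -2  -1  -2  -3   0   0  -2   0  -1  -1  77  84]
 [ -2  -1  31  35  32  -1   0  -1   0  -2   0   0   0   0  -2   0  -1  -1   0  62  63]
 [  0   0  22  17   0   0  -2   0   0   0  52  -2   0   0   0  -1   0   0   0  42  47]]
```

```bash
python3 - <<'E'
s=open('m.py').read()
s=s.replace("Q=P[head]\n","Q=P[head&(d>.3)&(P[...,2]>.14)]\n").replace("Q=Q[abs((Q-Q.mean(0))@n)<.004]","Q=Q[abs((Q-np.median(Q,0))@n)<(.01,.007,.007,.006,.006)[k]]")
s=s.replace("for k in range(5)","print(len(Q));\nfor k in range(5)")
i=s.index("k=poly");s=s[:i]+"""
k=poly([(320,395),(345,390),(352,410),(335,420),(320,412)])&(d>.3)&(P[...,2]>.1);kt=P[k].mean(0);print('knobtop depth',kt,P[k].std(0))
yaw=np.arctan2(e[1],e[0]);up=np.array([np.cos(yaw),np.sin(yaw),0]);ez=np.array([0,0,1.]);ax=up*np.cos(np.pi/6)+ez/2;ay=np.cross(ez,up);az=np.cross(ax,ay)
# knob top blob in image from ray onto plane
roi=P.copy();M=(d>.3)&(p.max(-1)<75)
M[:200]=0;M[262:]=0;M[:,:325]=0;M[:,395:]=0
h=(P-o)@az;print('heights: face 0; knobtop',(kt-o)@az)
K=P[M&(h>-.002)&(h<.02)];a=(K-o)@ax;b=(K-o)@ay;T=K[abs((K-o)@az-(kt-o)@az)<.006]
tx=(T-o)@ax;ty=(T-o)@ay;print('top disc n',len(T),T.mean(0),np.percentile(tx,[2,98]),np.percentile(ty,[2,98]))
Pl=P[M&(h>-.05)&(h<-.02)];px,py=(Pl-o)@ax,(Pl-o)@ay;print('plate',Pl.mean(0),np.percentile(px,[1,99]),np.percentile(py,[1,99]),np.median((Pl-o)@az))
print('slot center axes: slot y',[(x-o)@ay for x in [cr(177,102),cr(245,222),cr(203,250),cr(130,130)]],[(x-o)@ax for x in [cr(177,102),cr(245,222),cr(203,250),cr(130,130),cr(183,165)]], 'head y',[(x-o)@ay for x in H],[(x-o)@ax for x in H],'ridge y',(cr(183,165)-o)@ay)
"""
open('m.py','w').write(s)
E
python3 m.py
```

```text
1415
plane [ 0.62566798 -0.01539273  0.19291882] [-0.47628255 -0.15013381  0.86638027] 29.959310182627977 1394
corners [[ 0.6871 -0.0643  0.2182]
 [ 0.5952 -0.0957  0.1623]
 [ 0.5573  0.0285  0.1629]
 [ 0.6525  0.0591  0.2206]]
yaw edges 18.312798697650592 yaw n 17.495896974084104
yaw low edge+90 16.973021338438116 [np.float64(0.11211465786549049), np.float64(0.12985211954799583), np.float64(0.11548472663320891), np.float64(0.12825643179146026)]
slot corners [[ 0.6628 -0.023   0.212 ]
 [ 0.5872 -0.045   0.1667]
 [ 0.5776 -0.0135  0.1668]
 [ 0.6537  0.0106  0.2128]] ridge [ 0.62764972 -0.01583973  0.1939308 ]
knobtop depth [ 0.46177309 -0.06711989  0.1316931 ] [0.00489676 0.00639858 0.00322191]
heights: face 0; knobtop 0.032900672334649016m.py:27: RuntimeWarning: Mean of empty slice.
  tx=(T-o)@ax;ty=(T-o)@ay;print('top disc n',len(T),T.mean(0),np.percentile(tx,[2,98]),np.percentile(ty,[2,98]))
  ret = um.true_divide(
Traceback (most recent call last):
  File "m.py", line 27, in <module>
    tx=(T-o)@ax;ty=(T-o)@ay;print('top disc n',len(T),T.mean(0),np.percentile(tx,[2,98]),np.percentile(ty,[2,98]))
                                                                ~~~~~~~~~~~~~^^^^^^^^^^^
IndexError: index -1 is out of bounds for axis 0 with size 0
```

```bash
sed -i 's/yaw=np.arctan2(e\[1\],e\[0\])/yaw=np.radians(17.6)/; s/(h<.02)/(h<.05)/; s/(h>-.002)/(h>.015)/' m.py; python3 m.py | tail -5
```

```text
knobtop depth [ 0.46177309 -0.06711989  0.1316931 ] [0.00489676 0.00639858 0.00322191]
heights: face 0; knobtop 0.032908883628438086
top disc n 183 [ 0.45821992 -0.06827357  0.12876437] [-0.2001753  -0.16885525] [-0.01697767  0.01598508]
plate [ 0.47618361 -0.05964931  0.07692947] [-0.26979179 -0.14528669] [-0.0598202   0.06150171] -0.02086682591619264
slot center axes: slot y [np.float64(-0.018455731300338514), np.float64(-0.01658449303393191), np.float64(0.016367238967713048), np.float64(0.016340770757792496)] [np.float64(0.03817085306208361), np.float64(-0.052604618955296084), np.float64(-0.05224400992345843), np.float64(0.0398804209710378), np.float64(0.002024839449720268)] head y [np.float64(-0.06524763421599564), np.float64(-0.06731524201702768), np.float64(0.06252730669335982), np.float64(0.06291277670164863)] [np.float64(0.050583127298497496), np.float64(-0.061512433959417946), np.float64(-0.05994038083521315), np.float64(0.05554367304724102)] ridge y -0.0010252948639617352
```

```bash
cat >> h.py <<'E'
O=np.array([0.62566798,-0.01539273,0.19291882]);yaw=np.radians(17.6)
up=np.array([np.cos(yaw),np.sin(yaw),0]);ez=np.array([0,0,1.]);ax=up*np.cos(np.pi/6)+ez/2;ay=np.cross(ez,up);az=np.cross(ax,ay)
def L(x,y,z): return O+x*ax+y*ay+z*az
def loc(p): p=np.asarray(p)-O; return np.array([p@ax,p@ay,p@az])
def ray(c,u,v,o,n):
    f,cx,cy,R,t=c;r=R.T@np.array([(u-cx)/f,(v-cy)/f,1]);C=-R.T@t;return C+r*((o-C)@n)/(r@n)
def inc(p,ang=None):
    s=sense();R=s['tool_rot'];dv=R.T@(np.array(p)-s['eef_pos']);print('inc',np.round(dv/.8,4),'pos',s['eef_pos'])
    if ang is not None:
        a=np.degrees(np.arctan2(R[1,1],R[0,1]));print('turn',-((ang-a+180)%360-180)/60)
E
python3 - <<'E'
from h import *
c=cam('top')
g=lambda x,y,h:loc(ray(c,270+x/3.5,120+y/3.5,L(0,0,h),az))
print([g(*q,-.019).round(4) for q in[(358,293),(412,390),(270,488),(212,390)]],'knob',g(337,405,.033))
k=L(-.184,-.001,.014);print(k);k[2]=.245;inc(k,107.6)
E
```

```text
[array([-0.1461, -0.0624, -0.019 ]), array([-0.2287, -0.0611, -0.019 ]), array([-0.2267,  0.0591, -0.019 ]), array([-0.1431,  0.0571, -0.019 ])] knob [-0.18038957 -0.0003616   0.033     ]
[ 0.46740835 -0.06664475  0.11304318]
inc [-5.748e-01 -5.842e-01  4.000e-04] pos [0.20820966 0.5355488  0.24456795]
turn -0.6474479790203342
```

Request:
{"api": "apply_moves", "payload": {"increments": [-0.575, -0.584, 0, -0.647, -1, -0.575, -0.584, 0, -0.647, -1, -0.575, -0.584, 0, -0.647, -1, -0.575, -0.584, 0, -0.647, -1, -0.575, -0.584, 0, -0.647, -1, -0.575, -0.584, 0, -0.647, -1, -0.575, -0.584, 0, -0.647, -1, -0.575, -0.584, 0, -0.647, -1, -0.575, -0.584, 0, -0.647, -1, -0.575, -0.584, 0, -0.647, -1, -0.575, -0.584, 0, -0.647, -1, -0.575, -0.584, 0, -0.647, -1, -0.575, -0.584, 0, -0.647, -1, -0.575, -0.584, 0, -0.647, -1, -0.575, -0.584, 0, -0.647, -1, -0.575, -0.584, 0, -0.647, -1, -0.575, -0.584, 0, -0.647, -1, -0.575, -0.584, 0, -0.647, -1, -0.575, -0.584, 0, -0.647, -1, -0.575, -0.584, 0, -0.647, -1]}}

```text
clock: 1.77
eef_pos: [0.4671, -0.0651, 0.2451]
tool_rot: [[-0.953, -0.303, -0.001], [-0.303, 0.953, 0.001], [0.001, 0.001, -1.0]]
force: [0.6, 0.8, -0.6]
gripper_width: 0.0853
grasp_force: 0.0
```

```bash
python3 - <<'E'
from h import *
s=sense();print(s['clock'],s['eef_pos'],s['tool_rot'].round(3),s['joints'])
c=cam('wrist');p,d=capture('wrist');cv2.imwrite('pics/w1.png',p);np.savez('w1',p=p,d=d,R=c[3],t=c[4])
print(-c[3].T@c[4],c[3][2]); print(proj(c,L(-.184,-.001,.033)),proj(c,L(.002,-.001,0)))
k=L(-.184,-.001,.014);k[2]-=.004;inc(k,107.6)
E
```

```text
1.7667 [ 0.46713474 -0.06509501  0.24507174] [[-0.953 -0.303 -0.001]
 [-0.303  0.953  0.001]
 [ 0.001  0.001 -1.   ]] [-1.63156380e-01  1.57230488e-01  1.78657095e+00  5.21362775e-04
  1.19878980e+00 -2.04218269e+00]
[ 0.39209721 -0.08890179  0.37303905] [ 0.29076021  0.09232229 -0.9523314 ]
(np.float64(320.09987853149227), np.float64(189.9797410727609)) (np.float64(319.8790508008761), np.float64(464.5019193762773))
inc [ 0.0003 -0.0022  0.1702] pos [ 0.46719689 -0.06491628  0.2452272 ]
turn 0.0014010782961491942
```

View pics/w1.png

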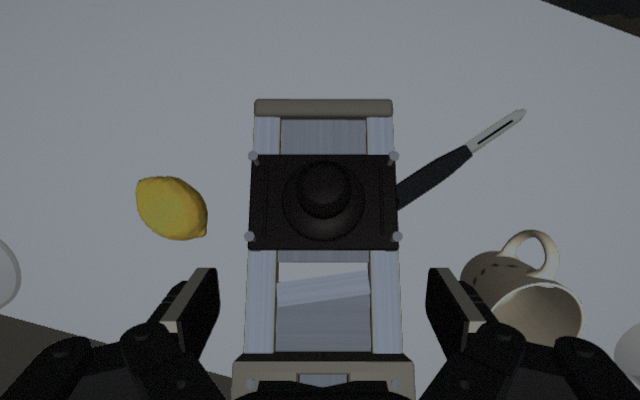

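The wrist view shows the knob at (324,189) with the plate centred at column 323. The tool is already centred to about 1 mm, so I can go straight down and grip.

Request:
{"api": "apply_moves", "payload": {"increments": [0, 0, 0.05, 0, -1, 0, 0, 0.1, 0, -1, 0, 0, 0.13, 0, -1, 0, 0, 0.15, 0, -1, 0, 0, 0.16, 0, -1, 0, 0, 0.17, 0, -1, 0, 0, 0.17, 0, -1, 0, 0, 0.17, 0, 0.2, 0, 0, 0.17, 0, 0.2, 0, 0, 0.17, 0, 0.4, 0, 0, 0.17, 0, 0.6, 0, 0, 0.17, 0, 0.6, 0, 0, 0.17, 0, 0.6, 0, 0, 0.17, 0, 0.6], "force": 40}}

```text
clock: 2.98
eef_pos: [0.4662, -0.0649, 0.11]
tool_rot: [[-0.954, -0.301, -0.003], [-0.301, 0.954, 0.003], [0.002, 0.004, -1.0]]
force: [-4.4, 5.5, 6.8]
gripper_width: 0.0401
grasp_force: 39.7
```

```bash
python3 - <<'E'
from h import *
s=sense();print(s['clock'],s['eef_pos'],loc(s['eef_pos']),s['force'],s['gripper_width'],s['grasp_force'])
R=s['tool_rot'];
for v in (az*.010,az*.010+ax*.05,az*.010+ax*.105,ax*.105):print((R.T@v/.8).round(4))
p,d=capture('side');cv2.imwrite('pics/s1.png',p)
E
```

```text
2.9833 [ 0.46617316 -0.06488905  0.11000505] [-0.18607895  0.001047    0.01169216] [-4.35446671  5.52338999  6.78855538] 0.04007316271286758 39.72688466892578
[ 0.0063  0.     -0.0108]
[-0.0478  0.0002 -0.0422]
[-0.1073  0.0005 -0.0767]
[-0.1135  0.0004 -0.0659]
```

Gripped (40 mm, 40 N). Next I lift 9 mm square to the deck.

Request:
{"api": "apply_moves", "payload": {"increments": [0.002, 0, -0.0035, 0, 0.6, 0.004, 0, -0.007, 0, 0.6, 0.0056, 0, -0.0097, 0, 0.6, 0.0056, 0, -0.0097, 0, 0.6, 0.0056, 0, -0.0097, 0, 0.6], "force": 50}}

```text
clock: 3.45
eef_pos: [0.4623, -0.0661, 0.117]
tool_rot: [[-0.954, -0.301, -0.002], [-0.301, 0.954, 0.003], [0.001, 0.004, -1.0]]
force: [-1.4, 5.6, -1.8]
gripper_width: 0.0398
grasp_force: 50.5
```

```bash
python3 - <<'E'
from h import *
s=sense();print(s['clock'],loc(s['eef_pos']),s['force'],s['gripper_width'],s['grasp_force'])
p,d=capture('side');a=cv2.imread('pics/s1.png')
r=lambda q:cv2.resize(q[180:300,230:350],None,fx=3.3,fy=3.3,interpolation=cv2.INTER_CUBIC)
cv2.imwrite('pics/cmp.png',np.hstack([r(a),r(p)]))
E
```

```text
3.45 [-0.18607154  0.00105378  0.01979138] [-1.4201668   5.59690996 -1.76515022] 0.039789295277258885 50.51932359812781
```

View pics/cmp.png

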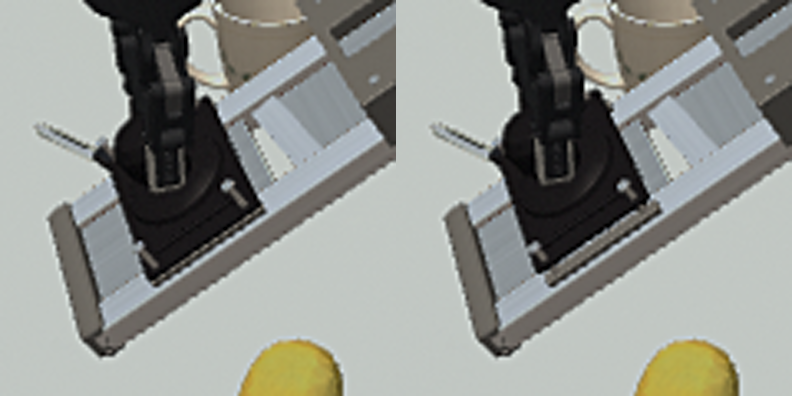

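The right picture shows the plate raised about 8 mm off its shoe strip. I'll go 50 mm up the slope, with another 1.5 mm of lift.

Request:
{"api": "apply_moves", "payload": {"increments": [0.001, 0, -0.0016, 0, 0.6, -0.008, 0, -0.0072, 0, 0.6, -0.018, 0, -0.013, 0, 0.6, -0.028, 0, -0.0188, 0, 0.6, -0.038, 0, -0.0247, 0, 0.6, -0.046, 0, -0.0293, 0, 0.6, -0.053, 0, -0.033, 0, 0.6, -0.053, 0, -0.033, 0, 0.6, -0.053, 0, -0.033, 0, 0.6]}}

```text
clock: 4.25
eef_pos: [0.504, -0.053, 0.1436]
tool_rot: [[-0.954, -0.301, -0.001], [-0.301, 0.954, 0.004], [-0.0, 0.004, -1.0]]
force: [-1.2, 5.9, -2.0]
gripper_width: 0.0399
grasp_force: 51.2
```

```bash
python3 - <<'E'
from h import *
s=sense();print(s['clock'],loc(s['eef_pos']),s['force'],s['gripper_width'],s['grasp_force'])
p,d=capture('side');
cv2.imwrite('pics/s2.png',cv2.resize(p[150:300,230:410],None,fx=3.3,fy=3.3,interpolation=cv2.INTER_CUBIC))
E
```

```text
4.25 [-0.13496945  0.00099213  0.02092234] [-1.23725427  5.89770744 -1.96217083] 0.03986393663835981 51.23880681814626
```

View pics/s2.png

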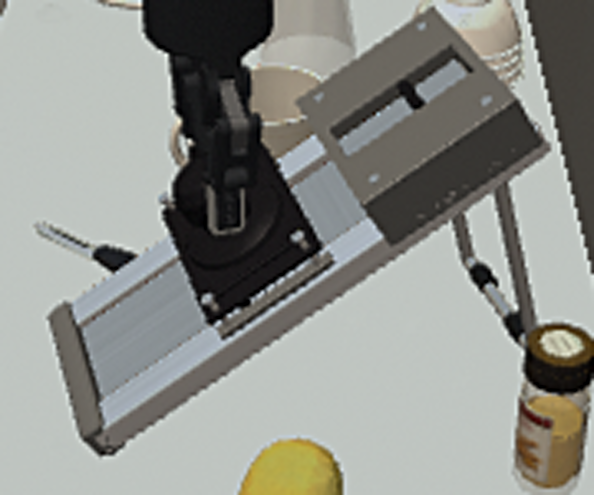

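The plate is raised and halfway up, with its top edge about 30 mm short of the head. I'll carry on in smaller steps.

Request:
{"api": "apply_moves", "payload": {"increments": [-0.006, 0, -0.0035, 0, 0.6, -0.012, 0, -0.007, 0, 0.6, -0.018, 0, -0.0105, 0, 0.6, -0.024, 0, -0.0139, 0, 0.6, -0.028, 0, -0.0162, 0, 0.6, -0.028, 0, -0.0162, 0, 0.6]}}

```text
clock: 4.8
eef_pos: [0.5248, -0.0464, 0.1563]
tool_rot: [[-0.954, -0.301, -0.003], [-0.301, 0.954, 0.003], [0.002, 0.004, -1.0]]
force: [-2.2, 5.8, -2.8]
gripper_width: 0.04
grasp_force: 51.2
```

```bash
python3 - <<'E'
from h import *
s=sense();print(s['clock'],loc(s['eef_pos']),s['force'],s['gripper_width'],s['grasp_force'])
E
```

```text
4.8 [-0.10972438  0.00094608  0.0210666 ] [-2.17730988  5.79317684 -2.8065591 ] 0.040013925373579964 51.193811867851764
```

Request:
{"api": "apply_moves", "payload": {"increments": [-0.004, 0, -0.0023, 0, 0.6, -0.008, 0, -0.0046, 0, 0.6, -0.012, 0, -0.0069, 0, 0.6, -0.016, 0, -0.0092, 0, 0.6, -0.016, 0, -0.0092, 0, 0.6]}}

```text
clock: 5.22
eef_pos: [0.5296, -0.0447, 0.16]
tool_rot: [[-0.953, -0.303, -0.022], [-0.303, 0.953, -0.001], [0.021, 0.005, -1.0]]
force: [-14.5, -3.5, -10.9]
gripper_width: 0.0397
grasp_force: 52.3
```

```bash
python3 - <<'E'
from h import *
s=sense();print(s['clock'],loc(s['eef_pos']),s['force'],s['gripper_width'],s['grasp_force'])
E
```

```text
5.2167 [-0.10350149  0.00107955  0.02168797] [-14.47890319  -3.51452554 -10.89964886] 0.03970798689580501 52.335613877512515
```

The stop is felt at about 82 mm of travel, where the plate's edge would meet the head's lower edge. I'll ease the push, then lower.

Request:
{"api": "apply_moves", "payload": {"increments": [0.003, 0, 0.0017, 0, 0.6, 0.006, 0, 0.0035, 0, 0.6, 0.0045, 0, 0.006, 0, 0.6, 0.003, 0, 0.0085, 0, 0.6, 0.0015, 0, 0.011, 0, 0.6, 0, 0, 0.0135, 0, 0.6, -0.0005, 0, 0.0145, 0, 0.6, -0.0005, 0, 0.0145, 0, 0.6]}}

```text
clock: 5.88
eef_pos: [0.534, -0.0434, 0.1512]
tool_rot: [[-0.953, -0.302, -0.01], [-0.302, 0.953, 0.001], [0.009, 0.004, -1.0]]
force: [-9.3, 1.9, -0.6]
gripper_width: 0.0396
grasp_force: 53.3
```

```bash
python3 - <<'E'
from h import *
s=sense();print(s['clock'],loc(s['eef_pos']),s['force'],s['gripper_width'],s['grasp_force'])
p,d=capture('side');
cv2.imwrite('pics/s3.png',cv2.resize(p[150:300,230:410],None,fx=3.3,fy=3.3,interpolation=cv2.INTER_CUBIC))
E
```

```text
5.8833 [-0.10381391  0.00097683  0.01180971] [-9.29176044  1.90408963 -0.60967098] 0.03964523323119925 53.26536578591913
```

View pics/s3.png

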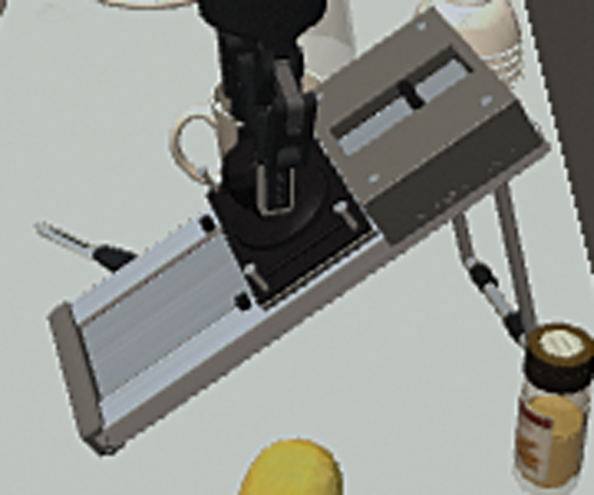

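The holder is down at its starting height with both ribs showing just below the plate, so it is home behind them. I'll release and rise, and start turning for the switch.

Request:
{"api": "apply_moves", "payload": {"increments": [0, 0, 0.0145, 0, -0.6, 0, 0, 0.0145, 0, -1, 0, 0, 0.0145, 0, -1, 0, 0, 0.0145, 0, -1, 0, 0, 0.0145, 0, -1, 0, 0, 0, 0, -1, 0, 0, -0.04, 0, -1, 0, 0, -0.08, 0, -1, 0, 0, -0.12, 0.1, -1, 0, 0, -0.12, 0.4, -1, 0, 0, -0.12, 0.7, -1, 0, 0, -0.12, 1, -1, 0, 0, -0.12, 1, 0.29, 0, 0, -0.12, 1, 0.29, 0, 0, -0.12, 1, 0.29, 0, 0, -0.12, 1, 0.29, 0, 0, -0.12, 1, 0.29, 0, 0, -0.12, 1, 0.29], "force": 30}}

```text
clock: 7.43
eef_pos: [0.5383, -0.0441, 0.2487]
tool_rot: [[-0.737, 0.675, 0.001], [0.675, 0.737, -0.0], [-0.001, 0.001, -1.0]]
force: [-0.2, 0.4, 0.2]
gripper_width: 0.0302
grasp_force: 0.0
```

```bash
python3 - <<'E'
from h import *
s=sense();print(s['clock'],loc(s['eef_pos']),s['force'],s['gripper_width'],s['eef_pos'])
c=cam('wrist');p,d=capture('wrist');np.savez('w2',p=p,d=d);cv2.imwrite('pics/w2.png',p)
print('ridge px',proj(c,L(.002,0,0)),'knob',proj(c,L(-.1035,0,.033)))
t=L(.012,0,-.0045)-.015*up+.0094*ez;a=t.copy();a[2]+=.05;inc(a,17.6);inc(t)
E
```

```text
7.4333 [-0.0517557  -0.00090507  0.09430288] [-0.16199814  0.35104542  0.22631671] 0.030214430490894333 [ 0.53827366 -0.04406536  0.24870966]
ridge px (np.float64(460.98448691865644), np.float64(307.5818518588467)) knob (np.float64(303.7172084664109), np.float64(208.58106992485065))
inc [-0.0552  0.0976 -0.0071] pos [ 0.53821804 -0.04407485  0.24861833]
turn 0.5009774693737228
inc [-0.0551  0.0975  0.0554] pos [ 0.53821804 -0.04407485  0.24861833]
```

View pics/w2.png

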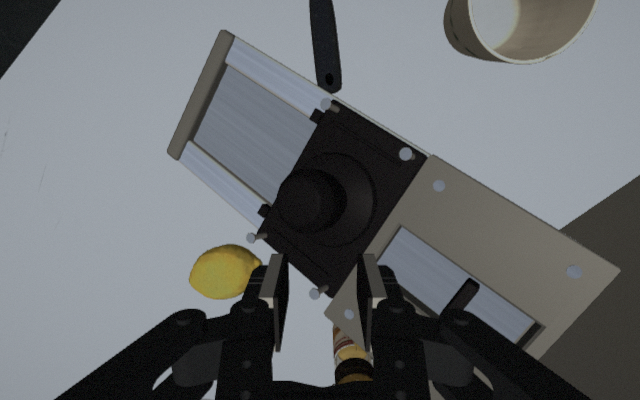

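The wrist view shows the holder home against the head and the ridge at about (463,299). That is about 3 mm farther in +y than predicted, so I'll use y = +2 mm. I'll move to hover over the slot and finish the turn.

Request:
{"api": "apply_moves", "payload": {"increments": [-0.013, 0.025, -0.007, 0.1, 0.29, -0.026, 0.05, -0.007, 0.2, 0.29, -0.04, 0.075, -0.007, 0.3, 0.29, -0.053, 0.099, -0.007, 0.4, 0.29, -0.053, 0.099, -0.007, 0.5, 0.29, -0.053, 0.099, -0.007, 0.5, 0.29, -0.053, 0.099, -0.007, 0.5, 0.29, -0.053, 0.099, -0.007, 0.5, 0.29]}}

```text
clock: 8.15
eef_pos: [0.6222, -0.0143, 0.2539]
tool_rot: [[-0.305, 0.952, -0.0], [0.952, 0.305, 0.0], [0.0, -0.0, -1.0]]
force: [0.5, -0.3, 0.4]
gripper_width: 0.0305
grasp_force: 0.0
```

```bash
python3 - <<'E'
from h import *
s=sense();print(s['clock'],loc(s['eef_pos']),s['force'],s['gripper_width'])
c=cam('wrist');p,d=capture('wrist');cv2.imwrite('pics/w3.png',p)
t=L(.012,0.002,-.0045)-.015*up+.0094*ez;inc(t,17.6)
print([proj(c,L(x,y,0)) for x,y in [(.006,.002),(.002,.002),(.04,.02),(.04,-.016)]])
E
```

```text
8.15 [0.027936   0.0020684  0.05432658] [ 0.52295721 -0.32078177  0.42864725] 0.030505879550614085
inc [-0.      0.0008  0.062 ] pos [ 0.62217064 -0.01436796  0.25405244]
turn 0.001468525777344117
[(np.float64(337.9554632018241), np.float64(233.67490031933943)), (np.float64(331.6935930963079), np.float64(232.29076950814033)), (np.float64(398.7222359761526), np.float64(213.74205321817482)), (np.float64(394.1672967098499), np.float64(277.536176018112))]
```

View pics/w3.png

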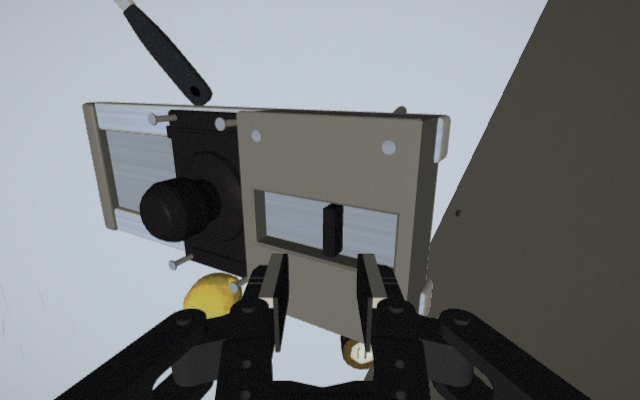

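The view shows the ridge at columns 323–342 and the upslope end of the slot at about (397,213), both matching the model within 2 mm. The gripper is lined up, so I can lower the up-slope finger into the slot.

Request:
{"api": "apply_moves", "payload": {"increments": [0, 0.003, 0.02, 0, 0.29, 0, 0.003, 0.04, 0, 0.29, 0, 0.003, 0.05, 0, 0.29, 0, 0.003, 0.056, 0, 0.29, 0, 0.003, 0.06, 0, 0.29, 0, 0.003, 0.062, 0, 0.29, 0, 0.003, 0.062, 0, 0.29]}}

```text
clock: 8.78
eef_pos: [0.6248, -0.0135, 0.2052]
tool_rot: [[-0.302, 0.953, 0.001], [0.953, 0.302, -0.0], [-0.0, 0.001, -1.0]]
force: [-1.5, -0.4, 0.7]
gripper_width: 0.0305
grasp_force: 1.0
```

```bash
python3 - <<'E'
from h import *
s=sense();e=s['eef_pos'];print(s['clock'],loc(e),s['force'],s['gripper_width'],'corner',loc(e+.015*up-.0094*ez))
E
```

```text
8.7833 [0.00593602 0.00203266 0.01078303] [-1.46731977 -0.43707145  0.72174216] 0.030481528641561784 corner [ 0.0142264   0.00203266 -0.00485761]
```

Request:
{"api": "apply_moves", "payload": {"increments": [0, -0.0043, 0.0025, 0, 0.29, 0, -0.0086, 0.005, 0, 0.29, 0, -0.013, 0.0075, 0, 0.29, 0, -0.0173, 0.01, 0, 0.29, 0, -0.0216, 0.0125, 0, 0.29, 0, -0.0216, 0.0125, 0, 0.29]}}

```text
clock: 9.28
eef_pos: [0.6081, -0.0188, 0.1949]
tool_rot: [[-0.302, 0.953, 0.001], [0.953, 0.302, -0.0], [-0.0, 0.001, -1.0]]
force: [-2.2, 0.1, 5.0]
gripper_width: 0.0305
grasp_force: 2.2
```

```bash
python3 - <<'E'
from h import *
s=sense();e=s['eef_pos'];print(s['clock'],loc(e),s['force'],s['gripper_width'],s['grasp_force'],'corner',loc(e+.015*up-.0094*ez))
E
```

```text
9.2833 [-0.01440465  0.00206899  0.01060692] [-2.18487045  0.12740817  4.95845806] 0.030540569336908116 2.206086811493151 corner [-0.00611427  0.00206899 -0.00503372]
```

Request:
{"api": "apply_moves", "payload": {"increments": [0, -0.0043, 0.0025, 0, 0.29, 0, -0.0086, 0.005, 0, 0.29, 0, -0.0119, 0.0069, 0, 0.29, 0, -0.0119, 0.0069, 0, 0.29]}}

```text
clock: 9.62
eef_pos: [0.6002, -0.0217, 0.19]
tool_rot: [[-0.302, 0.953, 0.004], [0.953, 0.302, -0.0], [-0.001, 0.004, -1.0]]
force: [0.5, 0.7, 6.6]
gripper_width: 0.0304
grasp_force: 3.1
```

```bash
python3 - <<'E'
from h import *
s=sense();e=s['eef_pos'];print(s['clock'],loc(e),s['force'],s['gripper_width'],s['grasp_force'],'corner',loc(e+.015*up-.0094*ez))
E
```

```text
9.6167 [-0.02410708  0.00164389  0.01058327] [0.47798299 0.65779188 6.57883374] 0.03039276423008438 3.076036763325618 corner [-0.0158167   0.00164389 -0.00505736]
```

Request:
{"api": "apply_moves", "payload": {"increments": [0, -0.0022, 0.0013, 0, 0.29, 0, -0.0043, 0.0025, 0, 0.29, 0, -0.0065, 0.0038, 0, 0.29, 0, -0.0065, 0.0038, 0, 0.29]}}

```text
clock: 9.95
eef_pos: [0.5996, -0.022, 0.1896]
tool_rot: [[-0.301, 0.953, 0.016], [0.953, 0.301, 0.002], [-0.003, 0.016, -1.0]]
force: [6.1, 3.7, 11.0]
gripper_width: 0.0304
grasp_force: 7.3
```

```bash
python3 - <<'E'
from h import *
s=sense();e=s['eef_pos'];f=s['force'];print(s['clock'],loc(e),f,f@ax,f@az,s['grasp_force'],'corner',loc(e+.015*up-.0094*ez))
E
```

```text
9.95 [-0.02488286  0.00156012  0.0105072 ] [ 6.11422549  3.7127381  10.99977706] 11.519321845343052 6.050764926422553 7.305586355505511 corner [-0.01659248  0.00156012 -0.00513344]
```

The switch is against its stop (11.5 N, not moving). I'll press a little more, then lift straight out.

Request:
{"api": "apply_moves", "payload": {"increments": [0, -0.0022, 0.0013, 0, 0.29, 0, -0.0022, 0.0013, 0, 0.29, 0, 0, -0.005, 0, 0.29, 0, 0, -0.015, 0, 0.29, 0, 0, -0.04, 0, 0.29, 0, 0, -0.08, 0, 0.29, 0, 0, -0.12, 0, 0.29, 0, -0.1, -0.15, 0, 0.29, 0.05, -0.2, -0.15, 0, 0.29, 0.1, -0.25, -0.15, 0, 0.29, 0.15, -0.3, -0.15, 0, 0.29, 0.15, -0.3, -0.15, 0, 0.29, 0.15, -0.3, -0.15, 0, 0.29, 0.15, -0.3, -0.15, 0, 0.29, 0.15, -0.3, -0.15, 0, 0.29, 0.15, -0.3, -0.15, 0, 0.29]}}

```text
clock: 11.28
eef_pos: [0.3283, 0.0189, 0.3059]
tool_rot: [[-0.303, 0.953, 0.002], [0.953, 0.303, -0.0], [-0.001, 0.001, -1.0]]
force: [0.8, -0.5, -0.5]
gripper_width: 0.0303
grasp_force: 0.0
```

```bash
python3 - <<'E'
from h import *
s=sense();print(s['clock'],s['eef_pos'],s['force'])
q,_=capture('side');p,d=capture('top')
a=cv2.resize(p[120:290,270:430],(400,425),interpolation=cv2.INTER_CUBIC)
b=cv2.resize(q[150:320,230:390],(400,425),interpolation=cv2.INTER_CUBIC)
cv2.imwrite('pics/fin.png',np.hstack([a,b]))
E
```

```text
11.2833 [0.32829985 0.0189112  0.30587379] [ 0.81048555 -0.46966535 -0.5130855 ]
```

View pics/fin.png

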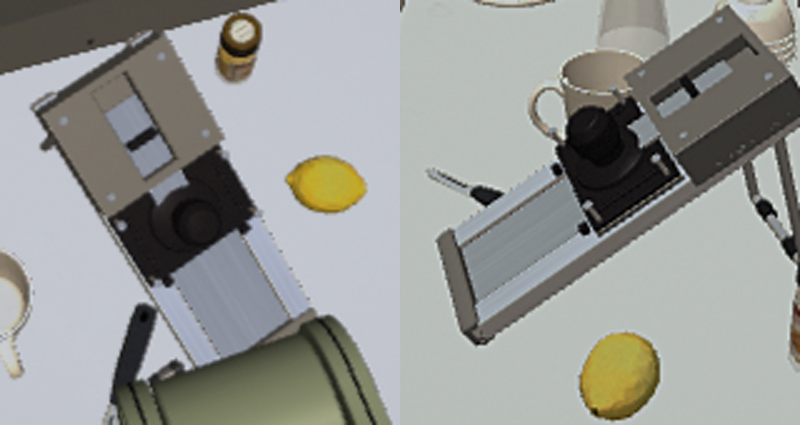

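The final view shows the holder down behind both ribs, the tongue out over the plate, and the ridge down the slot. The lemon, mug, spice jar and peeler have not moved.

```bash
python3 -c "
from bench import *
print(close_job())"
```

```text
the job is handed in; nothing more can be done
None
```

The food holder is home over the blade and the slide switch is pushed to its stop, with the tongue out over the plate. The things around the slicer were left untouched, and the job was handed in at about 11 s; no verdict was returned.

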